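Fetch the spirit level out of the tool tote

TASK

Gently lower the open lid of the little screw till down shut, because it stands over the well of the plywood tool tote. Then take the spirit level that lies in the well: it is longer than the opening and one end is under the till, so raise its free end first and draw it out slantwise between the till and the far end wall. Finish while still holding it in the gripper, wholly out and up above the tote by about a hand's width, with the till lid still shut and the loose tools round about left where they are.

Things in the scene. Friction and masses are not known exactly. Their poses are not given: they have to be found in the camera images.
- tote: Open plywood tool tote, fixed; 298 mm long (own y), 138 wide (own x). Origin: centre of its underside, z up. Walls 9, floor 8 thick; inside x -60..60, y -140..140. End walls 90 high; long sides only 56 high beside the well. A screw till spans its -y end (right, seen from the robot), y -140..-60, rim and sides 90 high. Cleats stick out 14 mm at both ends, 40 to 60 mm up.
- till_edge (a point): Middle of the till's lower inner edge, x 0, y -60, z 70 mm of the tote. The till is closed from here up to its rim at 90; beneath it (z 8..70) the well runs on to y -140, so a long thing lies with one end under the till.
- well_end (a point): Middle of the top inner edge of the end wall away from the till, x 0, y 140, z 90 mm of the tote. The well's open mouth reaches from the till to here: 200 mm long, 120 wide.
- till_lid (a joint): Hinge of the till's plywood lid (136 wide, 98 long, 8 thick, 0.12 kg), rad. 0 = shut, flat on the till, its top 99 mm above the worktop; 1.57 = upright; it starts open past upright (1.75 to 2.0, stop 2.2), leaning over the well, toward the tote's +y. A stiff friction hinge (0.16 N m): the lid stays wherever it is left and must be pushed all the way down.
- lid_hinge (a point): Middle of the lid's hinge line, at x = 0, y = -61, z = 90.5 mm of the tote. The hinge line runs along the tote's x.
- lid_edge (a point): Middle of the lid's free edge, on its outer face (the upper face when shut, the face toward the well when open), 99 mm from the hinge line; when shut it overhangs the tote's end by 11 mm.
- level: Red torpedo spirit level, an I-shaped bar 230 mm long (own y), 22 wide (x; top flange 20, waist 8), 42 high (z), 0.15 to 0.31 kg; origin at the centre of its underside. It stands on its base on the tote's floor (8 mm above the worktop), lengthwise in the well, about midway, its -y end beneath the till. The top flange is the upper 11 mm.
- level_open_end (a point): Centre of the level's +y end face, the end in the open well; 115 mm from the middle, 21 mm above the base.
- level_till_end (a point): Centre of the level's -y end face, the end that starts beneath the till; 115 mm from the middle, 21 mm above the base.
- tape_measure: Yellow and black tape measure, 38x83x64 mm, lying loose in front of the tote to the right; leave it alone.
- screwdriver: Stubby green screwdriver, 35x106x30 mm, loose, right of the tote; leave it alone.
- torch: Black torch, 34x120x34 mm, loose, right of the tote; leave it alone.
- sanding_block: Black sanding block, 67x122x32 mm, loose, behind the tote; leave it alone.

How it is judged:
By the outcome, as a careful person would: the job done as asked, in the order asked, and still so for the second after the job is handed in, while the arm keeps its last pose, push and grip.
It also fails if it takes over 58 s, if anything falls off the work surface, if the arm or the gripper's body presses on something with over 40 N, if the wrist force passes 120 N, or if a joint passes its speed limit or range.

ROBOT

A 6-joint arm with a two-finger parallel gripper is mounted at the origin on a cart in front of the work surface, level with it; the furniture and walls round the work are solid. World frame = base frame: x ahead of the robot, y to its left, z up, the work surface at z = 0. Lengths are in mm, angles in rad, forces in N, time in s.
With the tool pointing down it reaches from about 350 to 975 mm from the base axis. Payload 7.1 kg.
Tool frame: the origin (TCP) lies midway between the tips of the shut fingers; the grasp point (between the pads) lies 19 mm behind it (ctrl.grip_depth is the distance from the TCP to the grasp point, in mm); z points along the fingers, y is the line along which they close (so a half turn about z gives the same grasp; the last joint's range is limited). The gripper opens to 88 mm and grips with 3 to 60 N. Pads are 20 mm wide; open, the fingers measure 115 mm over their backs; the gripper's body (75 mm by 178 mm) begins 61 mm behind the grasp point.
Start: joints at [1.182, 0.423, 1.63, -0, 1.089, -0.019], TCP at [225.861, 582.745, 222.675] pointing down, gripper open.
Joint ranges: [-3, 3], [-0.9, 2.11], [0.09, 2.58], [-1.31, 4.45], [0.11, 2.69], [-2.54, 2.54]. Speed limits (rad/s): [2.39, 2.39, 3.01, 3.14, 3.14, 3.14].

INTERFACE

Orientations are given as a rotation vector (axis times angle).
In Python, from workcell import ctrl, cams gives the robot as it stands.
- The arm moves only by the tool move_arm, never from a script. Its argument "steps" is a list of rows, each a list of 3 entries, a list of its own where there are three numbers: the shift along the tool's x, y, z in units of 25 mm (1.0 is 25 mm), then the turn about the tool's z in units of 5 degrees (1.0 is 5 degrees), then the closure, from 0 (fully open) to 1 (shut). A call has 1 to 20 rows; each row shifts and turns the commanded pose from where the row before left it, along the tool's axes as they then stand; what a row does not reach is not made up. A row lasts 1/12 s, in which the tool goes at most 41.7 mm and 7.16 degrees, less where a joint would pass 70% of its speed; a pose out of reach is approached as far as the arm can. A call is refused whole if a number of a shift passes 1 or a number of a turn 1, either way. A call with a gripper value outside its range is refused whole. The fingers move at their own pace and stop on an object; the grip force is fixed at half the most. Time passes only in rows, so rows that do not move let the fingers close. It gives the time, the measured TCP pose, the force, the opening and the grip force at its end, in the units of the state.
- ctrl.get_obs(): the state, without advancing time (a new reading comes with each control period).
- cams.get_image(name): name is "scene" or "top"; returns a dict with "image" (480x640x3 uint8, red, green, blue), "camera_matrix" (3x3 intrinsics, pixels), "k1" (the pictures are not rectified: a ray, as slopes to the right and down, at radius r is drawn at 1 + k1 r^2 times it, then the intrinsics apply), "xyz" and "rotation" of the camera in the world. Camera axes: x right, y down, z forward; pixel columns grow to the right and rows downward; lengths in mm; the calibration is good to about 2 mm. A picture is of the moment at which its call begins. There is no depth.
- ctrl.close_job(): hands the job in; it is judged then, once.
Trained networks look in the newest picture that a camera, given by its name, has taken for a name from the list of things; names that differ only in an ending like _2 or _b are one class to them, and where a whole thing is asked for, a point or a joint stands for the part that bears it (a point fixed in the world has none). Each returns a list of dicts, best first, with "p" (0 to 1); they miss things now and then, are a little off and sometimes report something else, mostly with a low value. They report only what shows in the picture. A call takes as long as a camera call.
- cams.boxes_of(camera, thing): "rect" ([centre column, centre row, width, height] in pixels, round what is visible of it).
- cams.cut_out(camera, thing): "pixels" (480x640 bool, what is visible of it) and "rect" ([centre column, centre row, width, height] in pixels, round what is visible of it).
The state is a dict: "t": time; "qpos": joint angles; "qvel": joint speeds; "joint_torque": joint torques, N m; "ee_pos": TCP position; "orientation": TCP orientation; "ft_force": force on the tool from outside, world axes, zero at the start; "moment": the same for the moment, N m; "width": finger opening in mm; "grasp_force": force on a finger pad.
Only numpy, scipy, OpenCV 4.12 (cv2) and the standard library are available. Lean on these libraries where they do the work, as an engineer would, in place of code of your own. Each camera call takes 0.05 s, during which the arm holds its last target. There are 200 camera calls.

## Working session

There is one attempt and no reset: what is moved stays moved. The work goes in short steps, Python scripts to look and compute and a tool call to move; the robot and the scene stay as the last step left them, time stands still between calls to the robot, and variables do not carry over. Pictures are saved under pics/ and viewed, at most 10 in all, crops included, and the job is handed in when it is done.

Besides the shell and the picture viewer there is one more tool, called after "Request:" by a JSON object that holds its "fn" and its "kwargs". move_arm: Moves the arm, as the interface text tells. Its arguments: {"type":"object","properties":{"steps":{"type":"array"}},"required":["steps"]}

```bash
mkdir -p pics; cat > h.py <<'E'
import numpy as np, cv2
from workcell import ctrl, cams
from scipy.spatial.transform import Rotation as R
def ray(im,u,v):
    K=im["camera_matrix"];d=np.array([(u-K[0][2])/K[0][0],(v-K[1][2])/K[1][1]])
    s=d.copy()
    for _ in range(20): s=d/(1+im["k1"]*(s@s))
    return np.array(im["xyz"]),np.array(im["rotation"])@np.array([s[0],s[1],1])
def at(im,u,v,z):
    o,d=ray(im,u,v);return o+d*(z-o[2])/d[2]
def proj(im,p):
    c=np.array(im["rotation"]).T@(np.array(p)-im["xyz"]);s=c[:2]/c[2];s=s*(1+im["k1"]*(s@s))
    K=im["camera_matrix"];return np.array([K[0][0]*s[0]+K[0][2],K[1][1]*s[1]+K[1][2]])
E
python3 - <<'E'
from h import *
for c in("scene","top"):
    im=cams.get_image(c);cv2.imwrite(f"pics/{c}0.png",im["image"][:,:,::-1])
    print(c,im["xyz"],np.round(im["rotation"],3).tolist(),im["camera_matrix"],im["k1"])
    for t in("tote","till_lid","level","tape_measure","screwdriver","torch","sanding_block"):
        print(t,[(round(b["p"],2),np.round(b["rect"]).tolist()) for b in cams.boxes_of(c,t)[:2]])
print(ctrl.get_obs())
E
```

```text
scene [ 189.8975272  -621.44150929  946.09074053] [-2.307, 0.639, -0.242] [[514.54271396   0.         329.59281833]
 [  0.         514.54271396 240.83245443]
 [  0.           0.           1.        ]] -0.009031430068742482
tote [(0.84, [346.0, 251.0, 91.0, 121.0])]
till_lid [(0.63, [349.0, 230.0, 64.0, 53.0])]
level [(0.36, [345.0, 250.0, 94.0, 124.0])]
tape_measure [(0.95, [315.0, 343.0, 36.0, 30.0])]
screwdriver [(0.85, [375.0, 370.0, 55.0, 22.0])]
torch [(0.85, [325.0, 414.0, 20.0, 68.0]), (0.2, [349.0, 249.0, 94.0, 124.0])]
sanding_block [(0.59, [415.0, 245.0, 51.0, 43.0]), (0.18, [315.0, 342.0, 37.0, 34.0])]
top [ 318.90728293   63.85323591 1464.20910641] [-2.06, 2.165, -0.219] [[588.47647242   0.         324.71093977]
 [  0.         588.47647242 240.23301949]
 [  0.           0.           1.        ]] -0.13068603474675003
tote [(0.6, [311.0, 233.0, 138.0, 86.0])]
till_lid [(0.78, [327.0, 227.0, 28.0, 70.0])]
level [(0.65, [296.0, 219.0, 47.0, 26.0])]
tape_measure [(0.35, [307.0, 233.0, 133.0, 83.0])]
screwdriver [(0.77, [436.0, 274.0, 14.0, 42.0])]
torch [(0.67, [448.0, 323.0, 54.0, 31.0])]
sanding_block [(0.42, [434.0, 274.0, 13.0, 44.0])]
{'t': 0.8, 'qpos': array([ 1.18199434e+00,  4.23085726e-01,  1.62991244e+00,  8.80002774e-06,
        1.08860587e+00, -1.90225906e-02]), 'qvel': array([-0.00059046, -0.00012791, -0.00023702, -0.00172268, -0.00238133,
        0.001617  ]), 'joint_torque': array([-1.26026160e-03, -5.44518435e+01, -2.74033481e+01,  6.43638801e-02,
        1.68431725e-02, -1.52707138e-06]), 'ee_pos': array([225.85885114, 582.73710934, 222.67908332]), 'orientation': array([-5.77548934e-01, -3.08803808e+00,  1.50273753e-05]), 'ft_force': array([ 0.03355836, -0.26709542,  0.39106245]), 'moment': array([-0.05026805,  0.02535765, -0.00180357]), 'grasp_force': 0.0, 'width': 88.15798576993286}
```

```bash
sed -i 's/np.array(im\["rotation"\])/R.from_rotvec(im["rotation"]).as_matrix()/' h.py
python3 - <<'E'
import cv2
a=cv2.imread("pics/top0.png")[160:360,210:490];cv2.imwrite("pics/top0c.png",cv2.resize(a,(784,560),interpolation=cv2.INTER_CUBIC))
a=cv2.imread("pics/scene0.png")[170:460,270:450];cv2.imwrite("pics/scene0c.png",cv2.resize(a,(372,600),interpolation=cv2.INTER_CUBIC))
E
```

```text
(no output)
```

View pics/top0c.png

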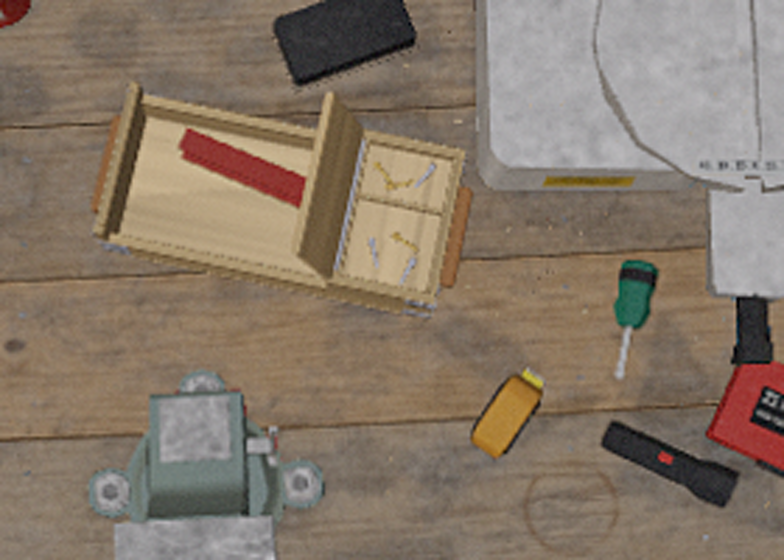

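View pics/scene0c.png

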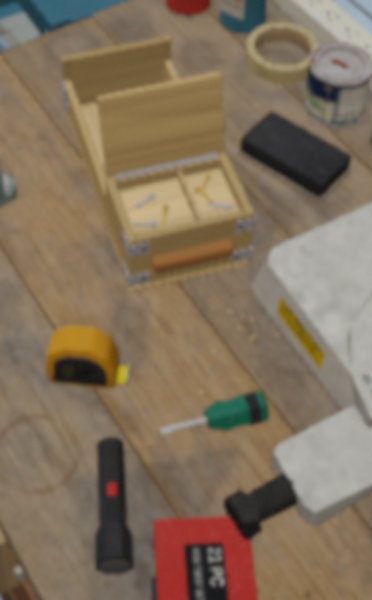

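```bash
cat > fit.py <<'E'
from h import *
from scipy.optimize import least_squares
im=cams.get_image("top");sc=cams.get_image("scene")
px=lambda u,v:np.array([u/2.8+210,v/2.8+160])
ps=lambda u,v:np.array([u*180/372+270,v*290/600+170])
C=[((69,-149,90),px(464,150)),((-69,-149,90),px(435,303)),((69,149,90),px(132,84)),((-69,149,90),px(97,236))]
S=[((-69,-149,90),ps(122,250)),((69,-149,90),ps(252,213)),((-69,149,90),ps(64,62)),((69,149,90),ps(170,40))]
def T(q,p): c,s=np.cos(q[2]),np.sin(q[2]);return np.array([q[0]+c*p[0]-s*p[1],q[1]+s*p[0]+c*p[1],p[2]])
def res(q,both=True): return np.concatenate([proj(im,T(q,p))-u for p,u in C]+([proj(sc,T(q,p))-u for p,u in S] if both else []))
if __name__=="__main__":
    x0=at(im,311,233,50);x0=[x0[0],x0[1],0.0]
    for b in(False,True):
        r=least_squares(res,x0,args=(b,));print(r.x,np.round(r.fun,1))
    q=r.x
    for a,b in[((187,128),(180,153)),((305,178),(300,206))]:
        for k in(a,b):
            w=at(im,*px(*k),50);d=w[:2]-q[:2];c,s=np.cos(q[2]),np.sin(q[2]);print("lev",w,"tote",c*d[0]+s*d[1],-s*d[0]+c*d[1])
    for th in(1.7,1.8,1.9,2.0):
        print(th,[np.round((proj(im,T(q,(sx*68,-61+99*-np.cos(th)-0*8,90.5+99*np.sin(th))))-[210,160])*2.8) for sx in(1,-1)])
    for n in("level","till_lid"):
        m=cams.cut_out("top",n)[0]["pixels"].astype(np.uint8);print(n,[((np.array(p)-[210,160])*2.8).round().tolist() for p in cv2.boxPoints(cv2.minAreaRect(cv2.findNonZero(m)))])
    a=im["image"][:,:,::-1].copy()
    a=cv2.resize(a[160:360,210:490],(784,560),interpolation=cv2.INTER_CUBIC)
    for z in(0,90):
        cv2.polylines(a,[np.array([(proj(im,T(q,(x,y,z)))-[210,160])*2.8 for x,y in((69,149),(69,-149),(-69,-149),(-69,149))]).round().astype(int)],True,(255,0,0) if z else (0,0,255),1)
    cv2.imwrite("pics/ov.png",a)
E
python3 fit.py
```

```text
[ 6.35970171e+02  8.84731265e+01 -2.50560971e-01] [ 1.1 -0.3  0.8  0.5 -0.7 -0.2 -1.1 -0.1]
[ 6.35556220e+02  8.83054928e+01 -2.63335371e-01] [ 1.3  0.7  0.4  1.4 -0.1 -0.7 -1.2 -0.8  2.1 -1.7  0.7  2.3 -2.2 -1.2
 -0.7 -0.7]
lev [707.94287937 170.23445985  50.        ] tote 48.5649787251338 97.94706169805367
lev [685.34010035 177.17345295  50.        ] tote 24.935145565516205 98.76329059960162
lev [656.94475529  67.59486721  50.        ] tote 26.042236360284036 -14.42918451862697
lev [631.90043515  73.18557898  50.        ] tote 0.40598982376322734 -15.55029681314154
1.7 [array([355.,  97.]), array([319., 260.])]
1.8 [array([343.,  95.]), array([307., 257.])]
1.9 [array([331.,  94.]), array([295., 256.])]
2.0 [array([320.,  93.]), array([284., 254.])]
level [[169.0, 157.0], [182.0, 124.0], [308.0, 172.0], [295.0, 205.0]]
till_lid [[284.0, 268.0], [324.0, 93.0], [374.0, 105.0], [334.0, 279.0]]
```

View pics/ov.png

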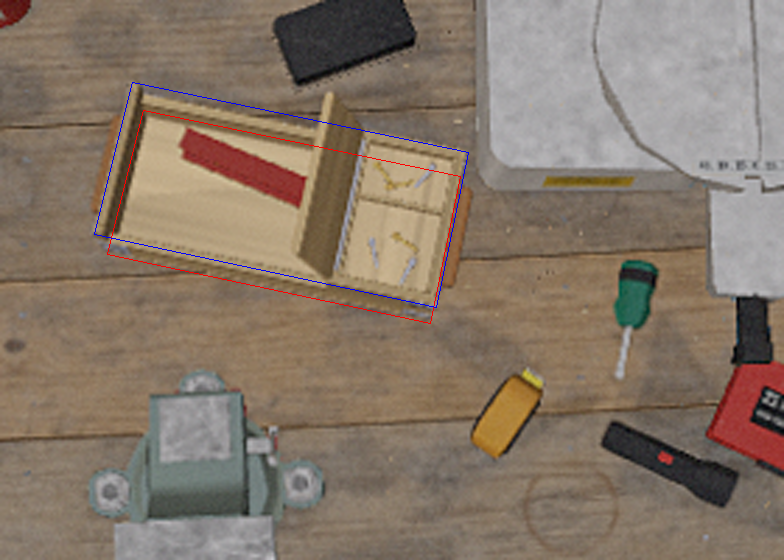

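The overlay fits the tote well: rim corners at (130,82), (465,150), (437,307), (95,235). The level's open end is at crop (183,140), its far part goes under the lid, and the lid leans at about 1.85 rad. Next I turn the tool to the level's heading while I work out the lid path.

```bash
python3 - <<'E'
from h import *
from fit import T,px,ps,im,sc
q=(635.7,88.4,-.258)
X=np.array([.451,.892,0]);Y=np.array([.892,-.451,0])
p0=np.array([225.9,582.7,222.7])
def to(p,a): d=p-a;return np.round([d@X/25,d@Y/25,-d[2]/25],2)
# pushing: TCP at tote x=-25, corner offset 12 mm in +y
start=T(q,(-25,25,150.));print("to start",to(start,p0),start)
prev=start
for th in(1.57,1.4,1.2,1.0,.8,.6,.4,.2,.1,0,-.03):
    u=75*np.cos(th)-8.5*np.sin(th);z=75*np.sin(th)+8.5*np.cos(th)
    p=T(q,(-25,-61-u+12,90.5+z));print(th,p.round(),to(p,prev));prev=p
# gray box corner
(o,d),(o2,d2)=ray(im,*px(485,165)),ray(sc,*ps(275,243))
s=np.linalg.lstsq(np.stack([d,-d2],1),o2-o,rcond=None)[0];print(o+d*s[0],o2+d2*s[1])
E
```

```text
to start [-9.47 22.35  2.91] [617.90612632 118.95123663 150.        ]
1.57 [601.  56. 166.] [-2.56  0.55 -0.62]
1.4 [598.  43. 166.] [-0.5   0.11 -0.01]
1.2 [594.  29. 163.] [-0.58  0.12  0.09]
1.0 [591.  15. 158.] [-0.55  0.12  0.21]
0.8 [587.   3. 150.] [-0.5   0.11  0.32]
0.6 [584.  -8. 140.] [-0.43  0.09  0.41]
0.4 [582. -16. 128.] [-0.34  0.07  0.49]
0.2 [581. -22. 114.] [-0.24  0.05  0.55]
0.1 [580. -24. 106.] [-0.08  0.02  0.29]
0 [580. -25.  99.] [-0.05  0.01  0.3 ]
-0.03 [580. -25.  97.] [-0.01  0.    0.09]
[657.97400675 -90.68037347  61.49021943] [675.49784211 -98.39737667  66.57626046]
```

Request:
{"fn": "move_arm", "kwargs": {"steps": [[[0,0,0],1,1],[[0,0,0],1,1],[[0,0,0],1,1],[[0,0,0],1,1],[[0,0,0],1,1],[[0,0,0],1,1],[[0,0,0],1,1],[[0,0,0],1,1],[[0,0,0],1,1],[[0,0,0],1,1],[[0,0,0],1,1],[[0,0,0],1,1],[[0,0,0],1,1],[[0,0,0],1,1],[[0,0,0],1,1],[[0,0,0],1,1],[[0,0,0],1,1],[[0,0,0],1,1],[[0,0,0],1,1],[[0,0,0],0.1,1]]}}

```text
t: 2.77
ee_pos: [225.9, 582.7, 222.7]
orientation: [2.677, 1.644, 0.0]
ft_force: [0.7, -0.2, 0.5]
width: 0.3
grasp_force: 0.0
```

Request:
{"fn": "move_arm", "kwargs": {"steps": [[[-0.4,1,0],0,1],[[-0.4,1,0],0,1],[[-0.4,1,0],0,1],[[-0.4,1,0],0,1],[[-0.4,1,0],0,1],[[-0.4,1,0],0,1],[[-0.4,1,0],0,1],[[-0.4,1,0],0,1],[[-0.4,1,0],0,1],[[-0.4,1,0],0,1],[[-0.4,1,0],0,1],[[-0.4,1,0],0,1],[[-0.4,1,0],0,1],[[-0.4,1,0],0,1],[[-0.4,1,0],0,1],[[-0.4,1,0],0,1],[[-0.4,1,0],0,1],[[-0.4,1,0],0,1],[[-0.4,1,0],0,1],[[-0.4,1,0],0,1]]}}

```text
t: 4.43
ee_pos: [583.6, 178.4, 222.8]
orientation: [2.672, 1.652, 0.0]
ft_force: [-1.4, 0.7, 0.1]
width: 0.5
grasp_force: 0.0
```

Request:
{"fn": "move_arm", "kwargs": {"steps": [[[-0.4,0.8,0.4],0,1],[[-0.5,0.8,0.5],0,1],[[-0.5,0.7,0.5],0,1],[[0,0,0.8],0,1],[[0,0,0.7],0,1],[[0,0,0],0,1]]}}

```text
t: 4.93
ee_pos: [616.3, 121.4, 146.6]
orientation: [-2.671, -1.649, 0.009]
ft_force: [-0.3, -0.2, -1.0]
width: 0.7
grasp_force: 0.0
```

Request:
{"fn": "move_arm", "kwargs": {"steps": [[[-0.35,0.07,-0.2],0,1],[[-0.35,0.07,-0.2],0,1],[[-0.35,0.07,-0.2],0,1],[[-0.35,0.07,-0.1],0,1],[[-0.3,0.07,-0.1],0,1],[[-0.3,0.07,0],0,1],[[-0.35,0.07,0],0,1],[[-0.3,0.07,0],0,1],[[-0.25,0.05,0],0,1],[[-0.25,0.05,0],0,1],[[-0.3,0.06,0.04],0,1],[[-0.28,0.06,0.05],0,1],[[-0.28,0.06,0.1],0,1],[[-0.27,0.06,0.11],0,1],[[-0.25,0.06,0.16],0,1],[[-0.25,0.05,0.16],0,1],[[-0.22,0.05,0.2],0,1],[[-0.21,0.04,0.21],0,1]]}}

```text
t: 6.43
ee_pos: [584.1, -7.0, 143.8]
orientation: [-2.674, -1.649, 0.001]
ft_force: [0.9, 2.1, 1.1]
width: 0.4
grasp_force: 0.8
```

Request:
{"fn": "move_arm", "kwargs": {"steps": [[[-0.17,0.04,0.24],0,1],[[-0.17,0.03,0.25],0,1],[[-0.12,0.03,0.27],0,1],[[-0.12,0.02,0.28],0,1],[[-0.08,0.02,0.25],0,1],[[-0.05,0,0.2],0,1],[[0,0,0.1],0,1],[[0,0,0],0,1]]}}

```text
t: 7.1
ee_pos: [579.3, -23.7, 103.9]
orientation: [-2.674, -1.648, 0.001]
ft_force: [-0.1, 0.0, 0.2]
width: 0.6
grasp_force: 0.0
```

Request:
{"fn": "move_arm", "kwargs": {"steps": [[[0,0,0.1],0,1],[[0,0,0.1],0,1],[[0,0,0.1],0,1],[[0,0,0],0,1]]}}

```text
t: 7.43
ee_pos: [579.9, -23.7, 99.1]
orientation: [2.674, 1.649, 0.0]
ft_force: [-5.5, -0.9, 17.6]
width: 1.0
grasp_force: 8.9
```

```bash
python3 - <<'E'
from h import *
im=cams.get_image("top");cv2.imwrite("pics/t1.png",cv2.resize(im["image"][160:300,210:410,::-1],(800,560),interpolation=cv2.INTER_CUBIC))
E
```

```text
(no output)
```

View pics/t1.png

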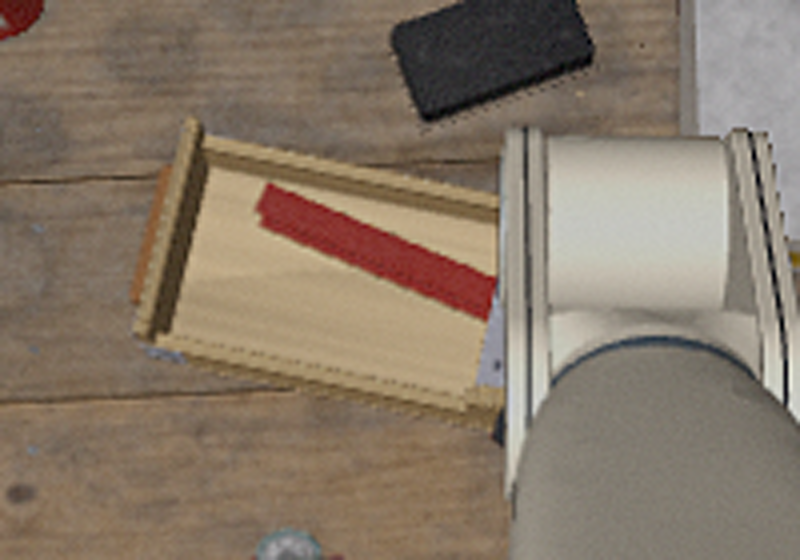

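```bash
python3 - <<'E'
from h import *
im=cams.get_image("top");a=im["image"].astype(int)
m=((a[:,:,0]>100)&(a[:,:,1]<75)&(a[:,:,2]<85));m[:200]=0;m[245:]=0;m[:,:265]=0;m[:,340:]=0
ys,xs=np.nonzero(m);print(xs.min(),xs.max(),ys.min(),ys.max(),len(xs))
up=[];lo=[]
for u in range(282,330,2):
    c=a[:,u,0]-a[:,u,1]*1.0; c=c[198:248]
    t=60; k=np.nonzero(c>t)[0]
    if len(k)<4: continue
    i,j=k[0],k[-1]
    f1=198+i-(c[i]-t)/(c[i]-c[i-1]);f2=198+j+(c[j]-t)/(c[j]-c[j+1])
    up.append(at(im,u,f1,50));lo.append(at(im,u,f2,50))
def line(P):
    P=np.array(P)[:,:2];k=np.polyfit(P[:,1],P[:,0],1);return k,np.abs(np.polyval(k,P[:,1])-P[:,0]).max()
print(c.max())
for P in(up,lo): print(line(P),"yaw",-np.arctan(line(P)[0][0]))
print("end",at(im,210+268/4,160+183/4,50),at(im,210+262/4,160+211/4,50))
print(ctrl.get_obs()["ee_pos"])
E
```

```text
275 333 206 239 647
96.0
(array([4.89911424e-01, 6.25303746e+02]), np.float64(0.8347628624408117)) yaw -0.45554422404165845
(array([4.93448568e-01, 5.95339109e+02]), np.float64(0.4753135436159255)) yaw -0.45839274058308677
end [707.82304852 169.70344865  50.        ] [690.03090947 174.00471965  50.        ]
[579.92495145 -23.71700898  99.07064041]
```

Request:
{"fn": "move_arm", "kwargs": {"steps": [[[0,0,-0.5],0,1],[[0,0,-0.8],0,1],[[0,0,-0.8],0,1],[[0,0,0],0,1]]}}

```text
t: 7.87
ee_pos: [582.1, -23.7, 153.5]
orientation: [2.671, 1.647, 0.008]
ft_force: [0.7, 0.6, 0.2]
width: 0.6
grasp_force: 0.0
```

Request:
{"fn": "move_arm", "kwargs": {"steps": [[[0.6,0.1,0],0,0.67],[[0.8,0.1,0],0,0.67],[[0.9,0.1,0],0,0.67],[[0.9,0.1,0],0,0.67],[[0.9,0.1,0],0,0.67],[[0.9,0.1,0],0,0.67],[[0.7,0,0.5],0,0.67],[[0.5,0,0.8],0,0.67],[[0,0,0.8],0,0.67],[[0,0,0.8],0,0.67],[[0,0,0],0,0.67],[[0,0,0],0,0.67]]}}

```text
t: 8.87
ee_pos: [661.4, 108.7, 75.0]
orientation: [-2.672, -1.648, 0.006]
ft_force: [0.8, -0.3, 0.5]
width: 29.0
grasp_force: 0.0
```

```bash
python3 - <<'E'
from h import *
im=cams.get_image("scene");cv2.imwrite("pics/s1.png",cv2.resize(im["image"][170:330,270:450,::-1],(675,600),interpolation=cv2.INTER_CUBIC))
o=ctrl.get_obs();p=o["ee_pos"];r=R.from_rotvec(o["orientation"]).as_matrix();d=np.array([665,107.2,25.5])-p
print(p,o["width"],(r.T@d/25).round(2),r[:,1])
E
```

```text
[662.47341852 108.55868432  76.54802721] 29.13584405044546 [-0.    0.12  2.04] [ 0.89356639 -0.44892962 -0.00114463]
```

View pics/s1.png

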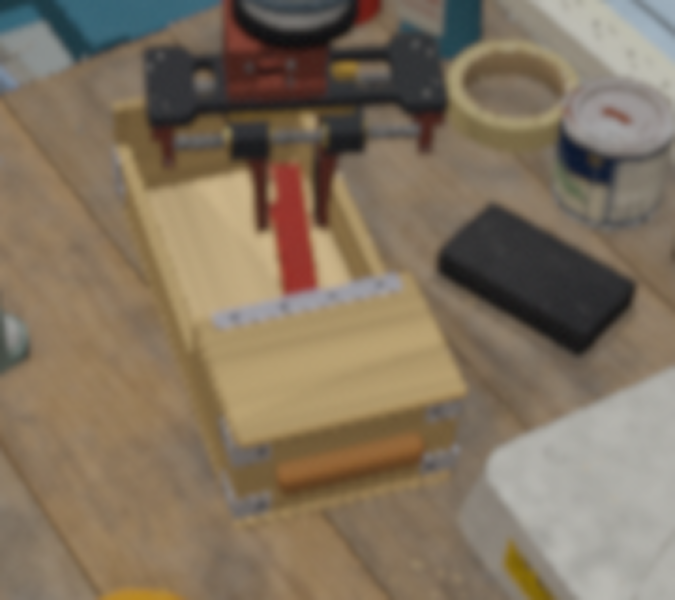

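The picture shows the lid flat and shut. The fingers at (262,225) and (325,222) straddle the red level at x≈293, so I lower the gripper.

Request:
{"fn": "move_arm", "kwargs": {"steps": [[[0,0.1,0.4],0,0.67],[[0,0,0.4],0,0.67],[[0,0,0.4],0,0.67],[[0,0,0.4],0,0.67],[[0,0,0],0,0.67]]}}

```text
t: 9.33
ee_pos: [663.2, 106.5, 34.6]
orientation: [-2.673, -1.648, 0.005]
ft_force: [-0.5, -0.7, 0.3]
width: 29.1
grasp_force: 0.0
```

Request:
{"fn": "move_arm", "kwargs": {"steps": [[[0,0,0.4],0,0.67],[[0,0,0],0,0.67],[[0,0,0],0,0.8],[[0,0,0],0,0.9],[[0,0,0],0,1],[[0,0,0],0,1],[[0,0,0],0,1],[[0,0,0],0,1]]}}

```text
t: 10.0
ee_pos: [665.0, 107.0, 27.3]
orientation: [2.674, 1.649, 0.0]
ft_force: [1.0, -0.4, -1.0]
width: 19.2
grasp_force: 30.0
```

Request:
{"fn": "move_arm", "kwargs": {"steps": [[[0,0,-0.2],0,1],[[0,0,-0.3],0,1],[[0,0,-0.3],0,1],[[0,0,-0.3],0,1],[[0.05,0,-0.3],0,1],[[0.1,0,-0.2],0,1],[[0.15,0,-0.2],0,1],[[0.1,0,-0.2],0,1],[[0,0,0],0,1]]}}

```text
t: 10.75
ee_pos: [670.4, 116.7, 78.4]
orientation: [2.674, 1.649, 0.003]
ft_force: [0.0, 1.0, -3.9]
width: 19.0
grasp_force: 30.0
```

```bash
python3 - <<'E'
from h import *
im=cams.get_image("scene");cv2.imwrite("pics/s2.png",cv2.resize(im["image"][170:330,270:450,::-1],(675,600),interpolation=cv2.INTER_CUBIC))
E
```

```text
(no output)
```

View pics/s2.png

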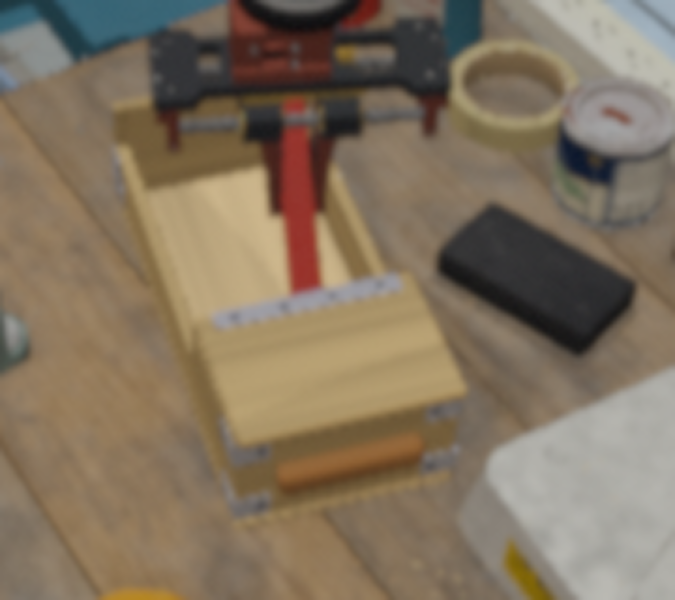

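The free end is now up: the level slopes from (305,290) at the till to (295,105), forces are low and the lid is shut. I carry on along the slant.

Request:
{"fn": "move_arm", "kwargs": {"steps": [[[0.1,0,-0.2],0,1],[[0.1,0,-0.2],0,1],[[0.05,0,-0.2],0,1],[[0.05,0,-0.2],0,1],[[0,0,0],0,1]]}}

```text
t: 11.22
ee_pos: [673.6, 123.0, 98.5]
orientation: [2.674, 1.648, 0.003]
ft_force: [-0.7, 0.2, -2.9]
width: 18.8
grasp_force: 30.0
```

Request:
{"fn": "move_arm", "kwargs": {"steps": [[[0.3,0,-0.1],0,1],[[0.3,0,-0.15],0,1],[[0.3,0,-0.15],0,1],[[0.3,0,-0.15],0,1],[[0,0,0],0,1]]}}

```text
t: 11.63
ee_pos: [687.8, 151.2, 112.2]
orientation: [2.673, 1.65, 0.004]
ft_force: [0.1, 0.1, -2.1]
width: 19.1
grasp_force: 30.0
```

Request:
{"fn": "move_arm", "kwargs": {"steps": [[[0.3,0,-0.15],0,1],[[0.3,0,-0.15],0,1],[[0.3,0,-0.15],0,1],[[0.2,0,-0.15],0,1],[[0,0,0],0,1]]}}

```text
t: 12.05
ee_pos: [699.7, 175.2, 127.1]
orientation: [2.673, 1.65, 0.003]
ft_force: [0.1, -0.7, -1.6]
width: 18.8
grasp_force: 30.0
```

```bash
python3 - <<'E'
from h import *
im=cams.get_image("scene");cv2.imwrite("pics/s3.png",cv2.resize(im["image"][150:330,270:450,::-1],(600,600),interpolation=cv2.INTER_CUBIC))
print(ctrl.get_obs()["moment"],ctrl.get_obs()["ft_force"])
E
```

```text
[0.00323119 0.05447341 0.03064965] [ 0.32334809 -0.46110087 -2.48703252]
```

View pics/s3.png

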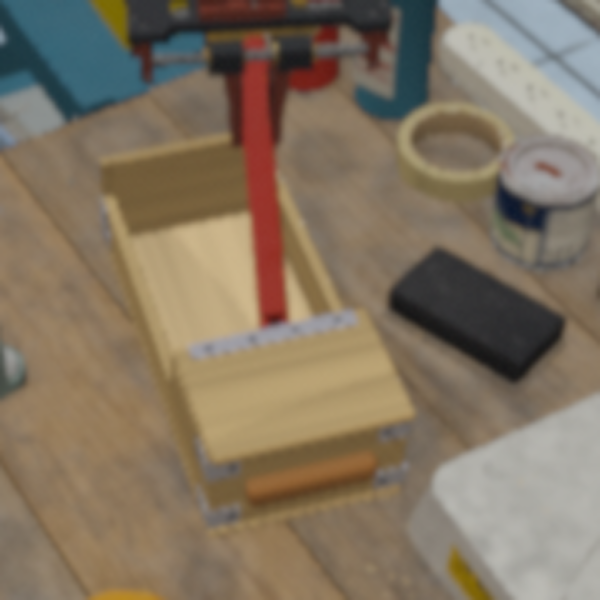

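The till end is now just past the till edge, with its end face at (273,318), and it hangs free. I raise it gently.

Request:
{"fn": "move_arm", "kwargs": {"steps": [[[0.1,0,-0.2],0,1],[[0.1,0,-0.3],0,1],[[0,0,-0.3],0,1],[[0,0,-0.4],0,1],[[0,0,-0.4],0,1],[[0,0,-0.4],0,1],[[0,0,-0.4],0,1],[[0,0,-0.4],0,1],[[0,0,-0.4],0,1],[[0,0,-0.4],0,1],[[0,0,-0.4],0,1],[[0,0,-0.4],0,1],[[0,0,-0.4],0,1],[[0,0,-0.4],0,1],[[0,0,-0.4],0,1],[[0,0,-0.4],0,1],[[0,0,-0.3],0,1],[[0,0,-0.2],0,1],[[0,0,0],0,1],[[0,0,0],0,1]]}}

```text
t: 13.77
ee_pos: [700.8, 178.3, 288.5]
orientation: [2.674, 1.649, 0.0]
ft_force: [0.1, 0.6, -3.2]
width: 18.8
grasp_force: 30.0
```

```bash
python3 - <<'E'
from h import *
im=cams.get_image("scene");cv2.imwrite("pics/s4.png",cv2.resize(im["image"][80:460,200:500,::-1],(474,600),interpolation=cv2.INTER_CUBIC))
o=ctrl.get_obs();print(o["ft_force"],o["ee_pos"])
for t in("tape_measure","screwdriver","torch","sanding_block"): print(t,[(round(b["p"],2),np.round(b["rect"]).tolist()) for b in cams.boxes_of("scene",t)[:1]])
b=cams.cut_out("scene","level")[0];print(b["p"],b["rect"])
# till end position: level vertical plane through grasp point along tool x, candidates by phi
X=np.array([.45,.893,0]);G=o["ee_pos"]+[0,0,19]
for f in(20,25,30,35,40):
    f=np.radians(f);ax=np.cos(f)*X+[0,0,np.sin(f)];n=-np.sin(f)*X+[0,0,np.cos(f)]
    print(np.degrees(f).round(),(G-155*ax-38*n)[2],[proj(im,G+a*ax+h*n).round() for a,h in((75,4),(-155,4),(-155,-38))])
E
```

```text
[ 0.12313102  0.26137606 -2.75107051] [700.56956457 178.27451473 287.9336077 ]
tape_measure [(0.55, [313.0, 342.0, 38.0, 31.0])]
screwdriver [(0.98, [375.0, 368.0, 52.0, 19.0])]
torch [(0.68, [324.0, 413.0, 21.0, 65.0])]
sanding_block [(0.67, [376.0, 371.0, 55.0, 20.0])]
0.58 [350.1, 146.9, 14.9, 104.6]
20.0 218.21216589042078 [array([344.,  99.]), array([353., 189.]), array([352., 199.])]
25.0 206.98808121856285 [array([344.,  97.]), array([353., 192.]), array([351., 201.])]
30.0 196.52464235195526 [array([344.,  96.]), array([352., 195.]), array([351., 201.])]
35.0 186.90148237837013 [array([345.,  95.]), array([352., 197.]), array([350., 201.])]
40.0 178.1918393558292 [array([345.,  94.]), array([351., 198.]), array([350., 201.])]
```

View pics/s4.png

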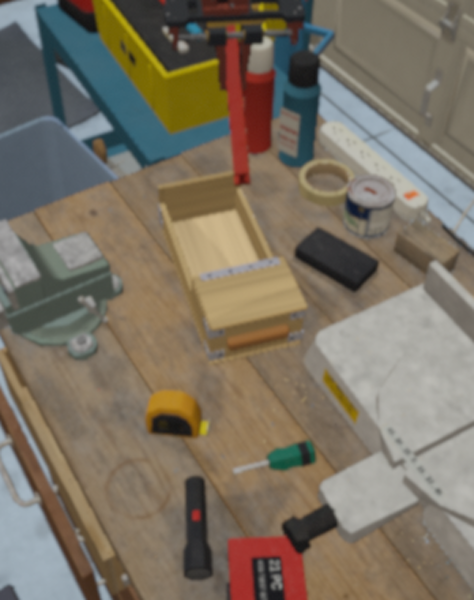

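The level hangs free, from (232,35) to (241,180) in the picture, with its low end at about z 195, roughly 100 mm above the rim. The lid is shut and the loose tools are unmoved. I centre it over the tote and hand in.

Request:
{"fn": "move_arm", "kwargs": {"steps": [[[-0.2,0,0],0,1],[[-0.3,0,0],0,1],[[-0.4,0,0],0,1],[[-0.4,0,0],0,1],[[-0.4,0,0],0,1],[[-0.3,0,0],0,1],[[-0.2,0,0],0,1],[[0,0,0],0,1],[[0,0,0],0,1],[[0,0,0],0,1]]}}

```text
t: 14.9
ee_pos: [676.3, 129.4, 288.6]
orientation: [2.674, 1.649, 0.001]
ft_force: [0.3, 0.2, -3.6]
width: 18.9
grasp_force: 30.0
```

```bash
python3 - <<'E'
from h import *
o=ctrl.get_obs();print(o["width"],o["grasp_force"],o["ft_force"],o["ee_pos"],np.abs(o["qvel"]).max())
print([b["rect"] for b in cams.boxes_of("scene","level")[:1]])
if o["grasp_force"]>20 and o["width"]>15: print(ctrl.close_job())
E
```

```text
18.911701073795502 29.99937465414405 [ 0.27983828  0.24496764 -3.5645379 ] [676.32223411 129.36505766 288.56179096] 0.006425822713508219
[[349.1, 147.9, 15.9, 105.2]]
the job is handed in; nothing more can be done
None
```

The job is handed in at about 15 s of the 58 s: the lid is shut, the spirit level is out and held in the gripper with its low end about 100 mm above the tote's rim, and the loose tools looked unmoved in the last picture.

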